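# Stop the polishing lathe, lower its splash shield, and release the stop

### The job

The polishing lathe has been left with its splash shield up: make it safe, then ready for use, with the fingertips only. Press the red emergency stop in until it latches and let go of it; while it is latched, push the splash shield all the way down by its orange tab; then push one of the stop's lobes round clockwise until the stop springs fully out, and take the hand away. Grip nothing, be gentle with the stop and the shield, and leave the loose things on the bench where they are.

Things in the scene. Friction and masses are not known exactly. Their poses are not given: they have to be found in the camera images.
- stop_top (a point): Centre of the flat top of the red emergency stop's head, on its axis; z up. Moves down and turns with the head. The head: a hub 48 mm in diameter and 21 mm high with three rounded lobes (17 mm wide and thick, mid-height 11 mm below this point) out to 40 mm from the axis, along this frame's -x and at 120 degrees either side. White arrows show the turning direction (clockwise from above)
- stop_stem (a joint): How far the head is pressed in, m: 0 out, latches at about 0.007, end of travel 0.0095. Pressing takes about 4 N at first, rising to about 9 N at the click and 12 N at the end of travel; it clicks in by 0.0075 and, let go, stays in at about 0.007. Never push or squeeze it with more than 30 N
- stop_head (a joint): Turn of the head, rad, clockwise from above positive, 0 to 0.75. A weak spring (about 2 N at a lobe) brings it back to 0. Turned past about 0.57 while latched, the latch lets go and the head springs out 7 mm
- stop_station: Yellow box of the emergency stop, screwed to the bench: 84 x 84 mm, top 57 mm above the bench, black collar 54 mm wide to 60 mm; the head above it spans 78 to 99 mm when out. Origin: centre of the underside, under the stop's axis; z up. A bolted foot flange is 106 x 92 mm; lead at +x
- splash_shield (a joint): Shield angle, rad: 0 fully down (rests on the hood), grows as it is raised, up to 1.25; at the start 0.8 to 1.2. A stiff hinge holds it at any angle; about 2 N at the tab moves it
- shield_tab (a point): Middle of the upper face of the orange tab (34 mm deep, 74 mm wide, 5 mm thick) on the free edge of the clear, black-framed shield, 16 mm beyond its edge; moves with the shield. Its frame has y along the hinge; z is the tab's upper face normal. Tab and shield form a trough that opens upward
- shield_hinge (a point): Middle of the shield's hinge line, 200 mm above the bench, at the hood's top front edge; y along the hinge. With the shield down the tab point lies 91 mm in front (-x) of it and 91 mm below, the tab is level (outer end 107 mm in front) and the shield's outer face slopes at 54 degrees from 7 mm in front and 5 mm above the hinge to the trough's corner 78 mm in front and 91 mm below; positive shield angle turns it about +y
- lathe: Polishing lathe, fixed: white dust hood 225 x 188 mm, 205 mm high, brush wheel inside, blue motor at its +y side to y = +290 mm. Origin: on the bench under the hood's centre; front is -x
- cast: Loose plaster jaw cast, 53 x 71 x 27 mm; origin: centre of its underside. Leave alone
- bench_brush: Loose wooden bench brush, 46 x 185 x 17 mm; origin: centre of its underside. Leave alone
- felt_wheel: Loose cream felt wheel, 51 mm across, 14 mm high; origin: centre of its underside. Leave alone
- grind_disc: Loose red-brown disc, 39 mm across, 10 mm high; origin: centre of its underside. Leave alone
- crucible: Loose beige ceramic crucible, 51 mm across, 40 mm high; origin: centre of its underside. Leave alone
- separator: Loose brown dropper bottle, 33 mm across, 102 mm high; origin: centre of its underside. Leave alone

How it is judged:
By the outcome, as a careful person would: the job done as asked, in the order asked, and still so for the second after the job is handed in, with the robot touching nothing.
It also fails if it takes over 72 s, if anything falls off the work surface, if the arm or the gripper's body presses on something with over 40 N, if the wrist force passes 120 N, or if a joint passes its speed limit or range.

### The arm

A 7-joint arm with a two-finger parallel gripper is mounted at the origin on a cart in front of the work surface, level with it; the furniture and walls round the work are solid. World frame = base frame: x ahead of the robot, y to its left, z up, the work surface at z = 0. Lengths are in m, angles in rad, forces in N, time in s.
With the tool pointing down it reaches from about 0.375 to 0.925 m from the base axis. Payload 3.1 kg.
Tool frame: the origin (TCP) lies midway between the tips of the shut fingers; the grasp point (between the pads) lies 19 mm behind it; z points along the fingers, y is the direction in which the jaws open and shut (so a half turn about z gives the same grasp; the last joint's range is limited). The gripper opens to 85 mm and grips with 20 to 120 N. Pads are 22 mm wide; open, the fingers measure 114 mm over their backs; the gripper's body (76 mm by 85 mm) begins 54 mm behind the grasp point. The pads swing forward as they close: fully open they stand 13 mm farther back than shut.
Start: joints at [-1.345, 0.383, 0.044, 1.598, -0.018, 1.161, -0.05], TCP at [0.207, 0.616, 0.231] pointing down, gripper open.
Joint ranges: [-2.61, 2.61], [-0.41, 2.15], [-1.48, 1.57], [0, 2.5], [-1.57, 4.71], [0.05, 1.97], [-2.85, 2.85]. Speed limits (rad/s): [2.79, 2.79, 3.14, 3.14, 3.14, 3.14, 3.14].

### API

Orientations are given as a 3x3 rotation matrix whose columns are the frame's x, y, z axes.
In Python, from bench import arm gives the robot as it stands. The module is installed in compiled form; this text tells all that it offers. Calls block until the motion is done:
- arm.movep(position, orientation): joint-space move of the TCP to a pose.
- arm.movel(position, vel=0.15, rot=None): straight line of the TCP; rot=None keeps the orientation; vel is the mean speed in m/s.
- arm.movej(angles): joint-space move.
- arm.set_gripper(opening): finger opening in m; the grip force is fixed at half the most; returns when the fingers have stopped.
- arm.sleep(seconds).
- arm.ik(position, orientation): joint angles nearest the present ones, or None.
- arm.observe(): the state.
- arm.capture(name): name is "side" or "top"; returns a dict with "frame" (384x512x3 uint8, red, green, blue), "fov_y" (degrees; the focal length in pixels is half the picture's height over the tangent of half this angle, whatever the lens; pixels are square), "cx", "cy" (the principal point, pixels), "camera_from_world" (4x4, takes a point from world to camera coordinates). Camera axes: x right, y down, z forward; pixel columns grow to the right and rows downward; lengths in m; the calibration is good to about 2 mm. A picture is of the moment at which its call begins. There is no depth.
A pose or a line that the arm cannot do raises arm.Unreachable and nothing moves.
- arm.finish_job(): hands the job in, once; it reports no verdict.
The state is a dict: "time_s": time; "joint_positions": joint angles; "dq": joint speeds; "effort": joint torques, N m; "eef_pos": TCP position; "ee_rot": TCP orientation; "wrist_force": force on the tool from outside, world axes, zero at the start; "wrist_torque": the same for the moment, N m; "opening": finger opening in m.
Only numpy, scipy, OpenCV 4.12 (cv2) and the standard library are available. Lean on these libraries where they do the work, as an engineer would, in place of code of your own. Each camera call takes 0.05 s, during which the arm holds its last target.

## Working session

There is one attempt and no reset: what is moved stays moved. The work goes in short steps, each a Python script; the robot and the scene stay as the last script left them, time stands still between calls to the robot, and variables do not carry over. Pictures are saved under pics/ and viewed, and the job is handed in when it is done.

```bash
mkdir -p pics; python3 - <<'E'
from bench import arm
import cv2,pickle
for n in("side","top"):
    c=arm.capture(n); cv2.imwrite(f"pics/{n}0.png",cv2.resize(c["frame"][:,:,::-1],(800,600),interpolation=cv2.INTER_CUBIC)); pickle.dump(c,open(f"{n}0.pkl","wb"))
    print(n,c["fov_y"],c["cx"],c["cy"],c["camera_from_world"].round(4).tolist())
print(arm.observe())
E
```

```text
side 51.58161924486885 251.82257753980647 196.31290917076015 [[0.8649, -0.5014, -0.0232, -0.4484], [-0.3372, -0.546, -0.7669, 0.2698], [0.3719, 0.6711, -0.6413, 1.1295], [0.0, 0.0, 0.0, 1.0]]
top 43.05359749511963 256.05897064456155 190.4103606746495 [[0.0119, -0.9998, -0.015, 0.0217], [-0.9885, -0.0095, -0.151, 0.5299], [0.1508, 0.0166, -0.9884, 1.5056], [0.0, 0.0, 0.0, 1.0]]
{'time_s': 0.1, 'joint_positions': array([-1.3447957 ,  0.38378335,  0.04382729,  1.59946246, -0.01791933,
        1.16120153, -0.04990718]), 'dq': array([ 1.35388120e-03, -1.78260755e-03,  1.42225415e-04, -3.24736755e-03,
        3.46545969e-06, -8.17892222e-04, -8.15474012e-04]), 'effort': array([ 2.66473799e-03, -4.34728038e+01,  1.02922641e+00, -2.50457060e+01,
        1.08505029e-02,  5.41701404e-03,  1.72028376e-06]), 'eef_pos': array([0.20652339, 0.61538923, 0.22997208]), 'ee_rot': array([[-9.48056235e-01,  3.18102049e-01, -6.78891397e-04],
       [ 3.18102755e-01,  9.48053287e-01, -2.36701980e-03],
       [-1.09328628e-04, -2.46002510e-03, -9.99996968e-01]]), 'wrist_force': array([0.3621078 , 0.74404736, 0.26229363]), 'wrist_torque': array([ 0.00425555, -0.05604066,  0.03817798]), 'opening': 0.08550609583543074}
```

View pics/side0.png

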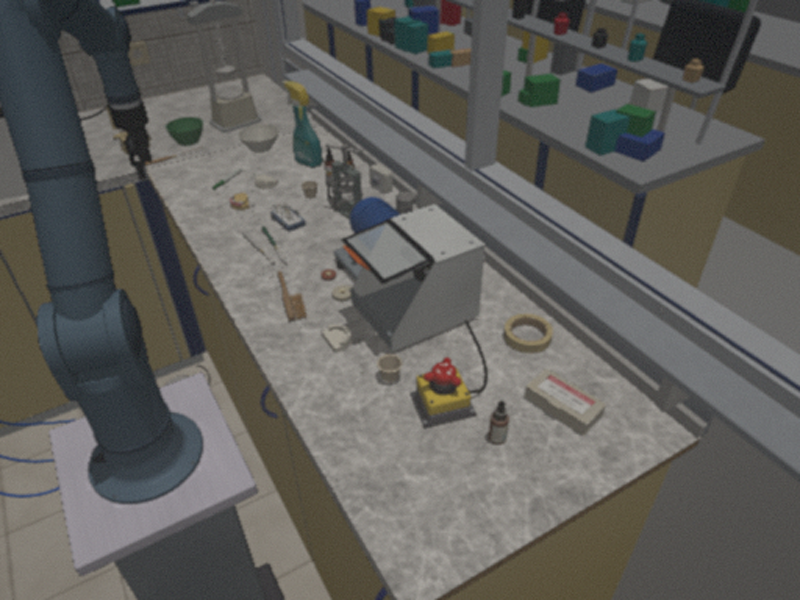

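View pics/top0.png

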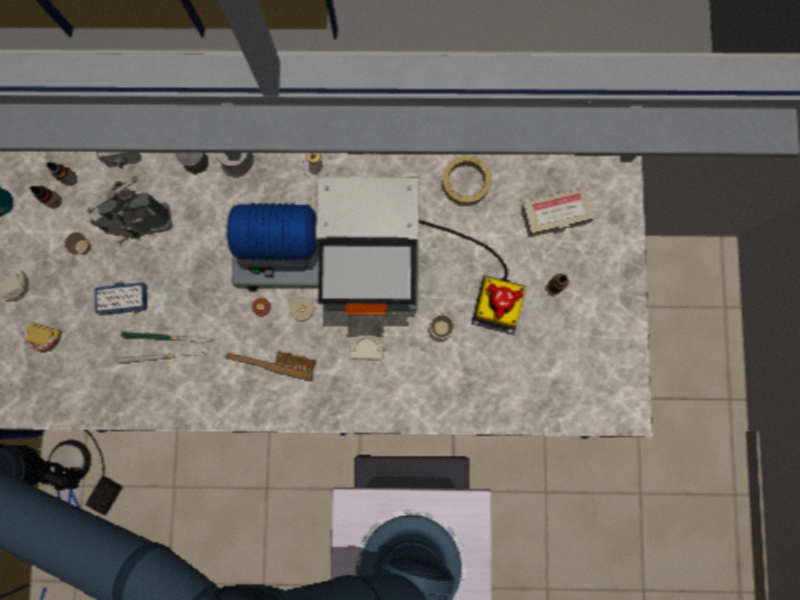

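The side view shows the shield raised, with the stop near (443,380) and the hood at about (420,270). In the top view the stop is near (502,300) and the orange tab near (365,309). I'll zoom in on both.

```bash
cat > h.py <<'E'
import numpy as np,cv2,pickle
def cam(c):
    M=np.array(c["camera_from_world"]);f=192/np.tan(np.radians(c["fov_y"]/2));return M,f,c["cx"],c["cy"]
def proj(c,P):
    M,f,cx,cy=cam(c);P=np.atleast_2d(P);q=P@M[:3,:3].T+M[:3,3];return np.c_[cx+f*q[:,0]/q[:,2],cy+f*q[:,1]/q[:,2]]
def ray(c,u,v):
    M,f,cx,cy=cam(c);d=M[:3,:3].T@np.array([(u-cx)/f,(v-cy)/f,1]);o=-M[:3,:3].T@M[:3,3];return o,d
def atz(c,u,v,z):
    o,d=ray(c,u,v);return o+d*(z-o[2])/d[2]
def crop(c,u0,v0,w,h,s,name,pts=()):
    im=cv2.resize(c["frame"][v0:v0+h,u0:u0+w,::-1],None,fx=s,fy=s,interpolation=cv2.INTER_CUBIC)
    for p in pts: cv2.circle(im,(int((p[0]-u0+.5)*s),int((p[1]-v0+.5)*s)),2,(0,255,0),-1)
    cv2.imwrite(name,im)
E
python3 - <<'E'
from h import *
t=pickle.load(open("top0.pkl","rb"));s=pickle.load(open("side0.pkl","rb"))
crop(t,295,165,50,50,12,"pics/ts.png");crop(t,195,105,80,110,5,"pics/th.png")
crop(s,260,220,50,55,11,"pics/ss.png");crop(s,205,125,110,100,6,"pics/sh.png")
E
```

```text
(no output)
```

View pics/ts.png

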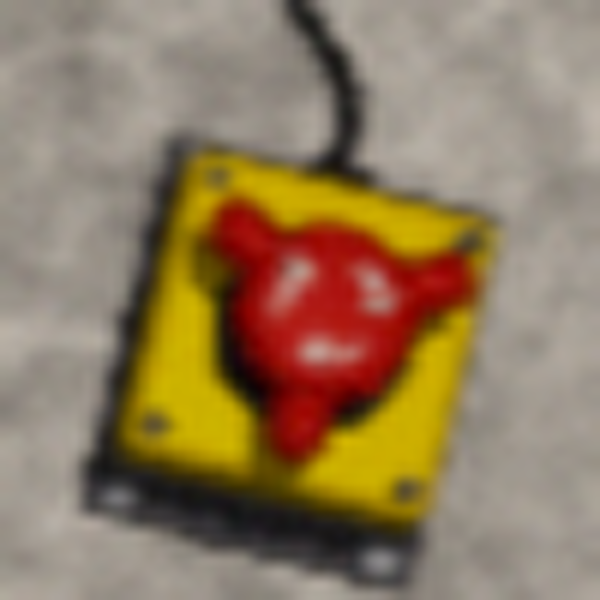

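View pics/th.png

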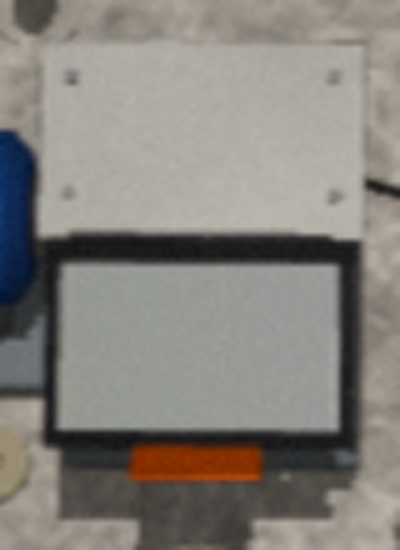

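View pics/ss.png

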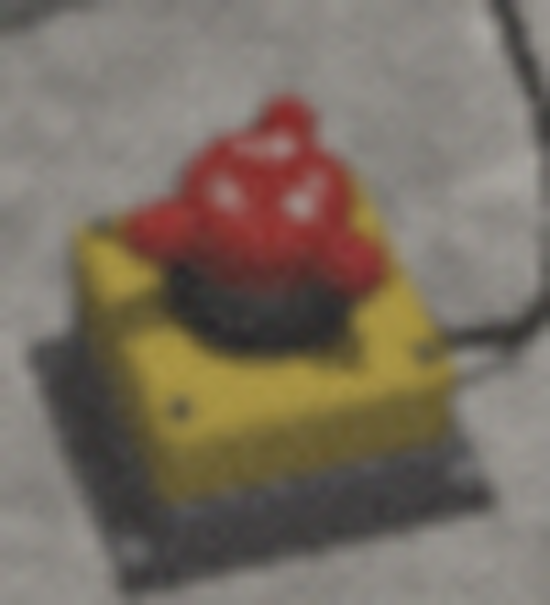

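View pics/sh.png

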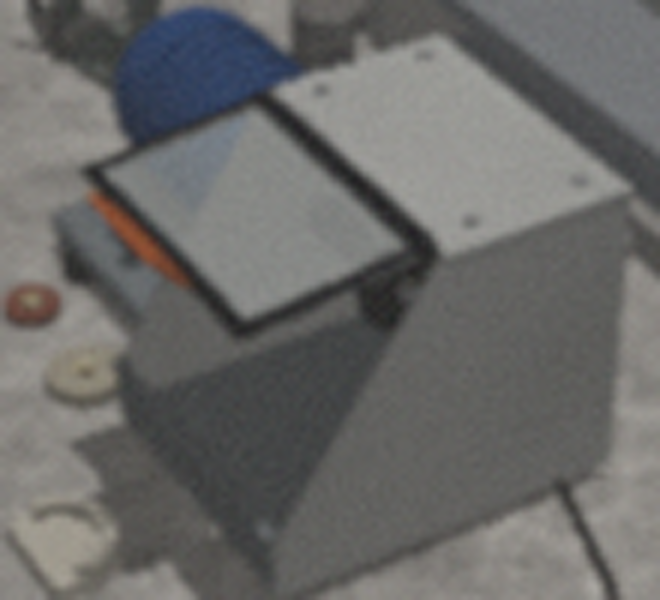

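```bash
cat > fit.py <<'E'
from h import *
from scipy.optimize import least_squares
t=pickle.load(open("top0.pkl","rb"));s=pickle.load(open("side0.pkl","rb"))
T=lambda L,u0,v0,k:np.array([[u0+x/k-.5,v0+y/k-.5] for x,y in L])
def R(a):return np.array([[np.cos(a),-np.sin(a),0],[np.sin(a),np.cos(a),0],[0,0,1]])
# station: local top corners order (+x+y),(+x-y),(-x-y),(-x+y); +x = lead
b=.042;box=np.array([[b,b,.057],[b,-b,.057],[-b,-b,.057],[-b,b,.057]])
ot=T([(195,150),(498,222),(428,522),(117,462)],295,165,12)
os_=T([(345,170),(452,370),(160,500),(75,232)],260,220,11)
# flange corners front in the top, side
fl=np.array([[-.053,.046,0.003],[-.053,-.046,.003]])
def res(p,full=False):
    W=lambda L:L@R(p[2]).T+[p[0],p[1],0]
    a=proj(t,W(box))-ot
    return a.ravel()
p0=atz(t,*ot.mean(0),.057)
r=least_squares(res,[p0[0],p0[1],-.2]);print("station",r.x.round(4),res(r.x).round(1))
W=lambda L:np.array(L)@R(r.x[2]).T+[r.x[0],r.x[1],0]
def circ(rad,z,n=24):return [[rad*np.cos(a),rad*np.sin(a),z] for a in np.linspace(0,2*np.pi,n)]
pts=list(box)+circ(.024,.099)+[[.040*np.cos(a),.040*np.sin(a),.088] for a in (np.pi,np.pi/3,-np.pi/3)]+[[sx*.053,sy*.046,0] for sx in(-1,1) for sy in(-1,1)]
crop(t,295,165,50,50,12,"pics/ts1.png",proj(t,W(pts)));crop(s,260,220,50,55,11,"pics/ss1.png",proj(s,W(pts)))
# lathe p=[hx,hy,yaw,q,w,d]
def sh(p,x,y,z):
    q=p[3];return R(p[2])@np.array([x*np.cos(q)+z*np.sin(q),y,-x*np.sin(q)+z*np.cos(q)])+[p[0],p[1],.2]
def lp(p,x,y,z):return R(p[2])@np.array([x,y,0])+[p[0],p[1],z]
tt=T([(130,479),(262,480),(42,42),(365,42),(45,445),(358,445)],195,105,5)
st=T([(88,172),(242,335),(432,38),(632,190),(262,97),(435,250)],205,125,6)
def model(p):
    w,d=p[4],p[5]
    F=[sh(p,-.078,w,-.091),sh(p,-.078,-w,-.091)];B=[lp(p,d,.094,.205),lp(p,d,-.094,.205)]
    H=[sh(p,-.007,w,.005),sh(p,-.007,-w,.005)]
    return [sh(p,-.107,.037,-.091),sh(p,-.107,-.037,-.091)]+B+F, F+B+H
def res2(p):
    a,b=model(p);return np.r_[(proj(t,a)-tt).ravel(),(proj(s,b)-st).ravel()]
r2=least_squares(res2,[.53,.05,0,1,.09,.12],loss="soft_l1");print("hinge",r2.x.round(4),res2(r2.x).round(1))
a,b=model(r2.x)
crop(t,195,105,80,110,5,"pics/th1.png",proj(t,a+b));crop(s,205,125,110,100,6,"pics/sh1.png",proj(s,a+b))
E
python3 fit.py; python3 -c "
import cv2,numpy as np
a=[cv2.resize(cv2.imread(f'pics/{n}1.png'),(400,400)) for n in('ts','ss')];cv2.imwrite('pics/c1.png',np.hstack(a))
a=[cv2.resize(cv2.imread(f'pics/{n}1.png'),(400,500)) for n in('th','sh')];cv2.imwrite('pics/c2.png',np.hstack(a))"
```

```text
station [ 0.5218 -0.1742 -0.2238] [-0.7 -0.2  0.2 -0.1  0.4  0.7 -0.  -0.4]
hinge [0.6149 0.0865 0.0067 0.8245 0.0887 0.1165] [ 0.5 -0.5  0.4 -0.6  0.3  0.1  0.3  0.2  0.1  0.4 -0.3  0.6 -1.7 -0.1
 -0.6  0.7  0.4 -1.  -0.5 -0.8  0.5 -1.4  0.6 -1.1]
```

View pics/c1.png

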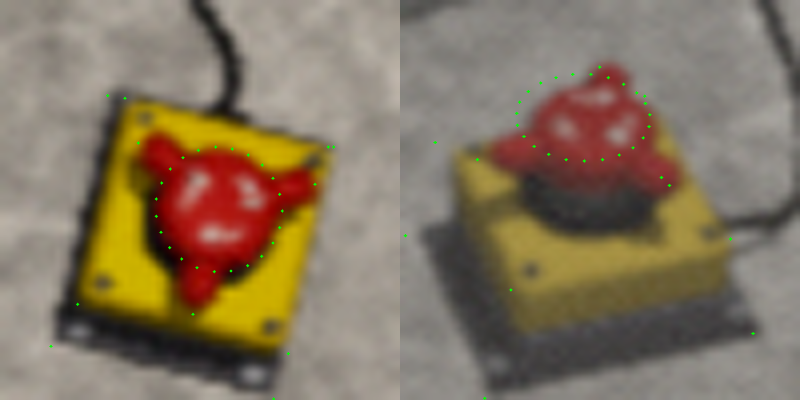

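View pics/c2.png

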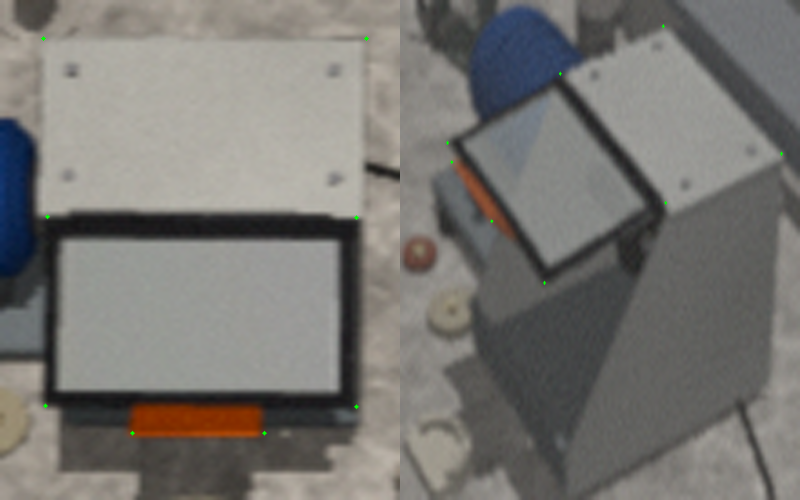

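```bash
cat > fit2.py <<'E'
from h import *
from scipy.optimize import least_squares
t=pickle.load(open("top0.pkl","rb"));s=pickle.load(open("side0.pkl","rb"))
T=lambda L,u0,v0,k:np.array([[u0+x/k-.5,v0+y/k-.5] for x,y in L])
print("campos",ray(t,0,0)[0],ray(s,0,0)[0])
# lobes order: -x, +60deg(+x+y), -60deg
ot=T([(297,440),(240,227),(452,282)],295,165,12);os_=T([(155,230),(287,117),(360,270)],260,220,11)
def P(p):return [[p[0]+.0315*np.cos(p[2]+a),p[1]+.0315*np.sin(p[2]+a),p[3]] for a in(np.pi,np.pi/3,-np.pi/3)]
res=lambda p:np.r_[(proj(t,P(p))-ot).ravel(),(proj(s,P(p))-os_).ravel()]
r=least_squares(res,[.52,-.17,-.22,.088]);print(r.x.round(4),res(r.x).round(1))
p=r.x
pts=[[p[0]+.024*np.cos(a),p[1]+.024*np.sin(a),p[3]+.011] for a in np.linspace(0,6.28,24)]+P(p)
pts+= [[p[0]+.04*np.cos(p[2]+a),p[1]+.04*np.sin(p[2]+a),p[3]] for a in(np.pi,np.pi/3,-np.pi/3)]
c,q=np.cos(p[2]),np.sin(p[2])
for z,hx,hy in((.057,.042,.042),(0,.053,.046)):
  for a in(-1,1):
    for b in(-1,1): x,y=a*hx,b*hy; pts.append([p[0]+c*x-q*y,p[1]+q*x+c*y,z])
crop(t,295,165,50,50,8,"pics/a.png",proj(t,pts));crop(s,260,220,50,50,8,"pics/b.png",proj(s,pts))
cv2.imwrite("pics/c3.png",np.hstack([cv2.imread("pics/a.png"),cv2.imread("pics/b.png")]))
E
python3 fit2.py
```

```text
campos [0.29643976 0.00177402 1.56851856] [ 0.05873931 -0.83557916  0.92082896]
[ 0.5242 -0.1763 -0.2522  0.0889] [ 0.4 -0.9  0.3 -0.1 -0.1 -0.2 -0.6  0.1 -0.2  0.6 -0.5 -0.4]
```

View pics/c3.png

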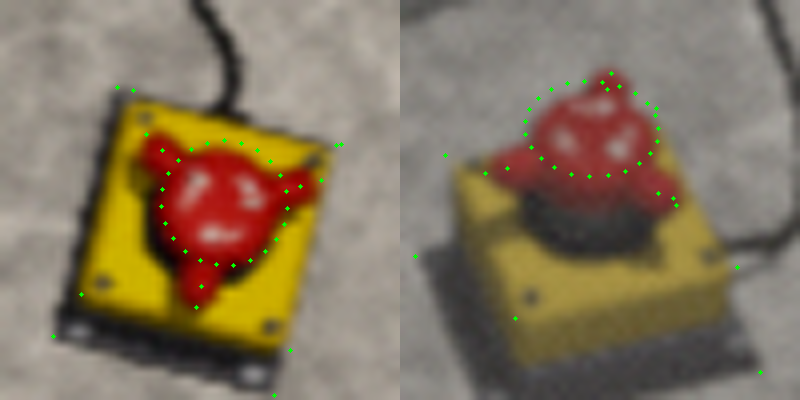

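```bash
cat >> h.py <<'E'
def rotx(ang): # tool down, tool x at heading ang
    c,s=np.cos(ang),np.sin(ang); x=np.array([c,s,0]);z=np.array([0,0,-1.]);return np.c_[x,np.cross(z,x),z]
S=np.array([.5222,-.1757]);YAW=-.235
HX,HY,HYAW=.6149,.0865,.0067
E
python3 - <<'E'
from bench import arm
from h import *
for name,p,a in [("press",(*S,.1),YAW),("press",(*S,.1),YAW+np.pi),("lobe",(S[0]-.035,S[1]-.02,.068),YAW),("lobe",(S[0]-.035,S[1]-.02,.068),YAW+np.pi),("lobeE",(S[0]-.035,S[1]+.02,.068),YAW-.7),("lobeE",(S[0]-.035,S[1]+.02,.068),YAW+np.pi-.7),("sh",(HX-.09,HY,.109),0.),("sh",(HX-.09,HY,.109),np.pi),("sh",(HX-.12,HY,.25),0.),("sh",(HX-.12,HY,.25),np.pi)]:
    q=arm.ik(p,rotx(a)); print(name,round(a,2),None if q is None else np.round(q,2))
E
```

```text
press -0.23 [-0.41  0.46  0.8   1.97 -0.43  0.88 -1.19]
press 2.91 [-0.4   0.46  0.79  1.97 -0.42  0.88  1.95]
lobe -0.23 [-0.37  0.48  0.8   2.05 -0.48  0.8  -1.09]
lobe 2.91 [-0.24  0.43  0.64  2.04 -0.36  0.78  1.95]
lobeE -0.93 [-0.79  0.92  1.37  2.09 -1.05  1.12 -1.4 ]
lobeE 2.21 [-0.52  0.49  0.89  2.08 -0.53  0.81  1.33]
sh 0.0 [-0.91  0.4   0.79  2.01 -0.37  0.87 -1.49]
sh 3.14 [-0.63  0.33  0.45  2.   -0.19  0.85  1.5 ]
sh 0.0 [-0.93  0.08  0.72  1.95 -0.06  1.13 -1.76]
sh 3.14 [-0.75  0.08  0.52  1.95 -0.04  1.13  1.36]
```

```bash
python3 - <<'E'
from bench import arm
from h import *
R0=rotx(YAW+np.pi)
arm.set_gripper(0.0)
p=arm.observe()["eef_pos"];arm.movel([p[0],p[1],.33],vel=.25)
arm.movep([*S,.30],R0);print(arm.observe()["time_s"],arm.observe()["eef_pos"])
arm.movel([*S,.115],vel=.15)
arm.sleep(.2)
o=arm.observe();print(o["time_s"],o["eef_pos"].round(4),o["wrist_force"].round(2),o["opening"])
import cv2,pickle
c=arm.capture("side");crop(c,240,190,90,85,7,"pics/pre.png");c=arm.capture("top");crop(c,285,150,70,70,8,"pics/pret.png")
E
```

```text
4.4 [ 0.52276396 -0.17458163  0.29988797]
5.9833 [ 0.5228 -0.1758  0.1157] [-0.42 -0.3  -0.74] -0.0001503295069628452
```

View pics/pre.png

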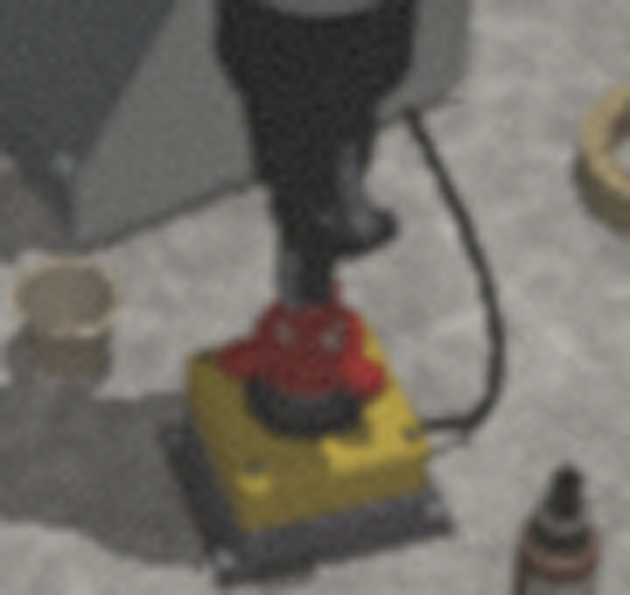

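The shut fingertips are centred over the red head, with the tip near crop (305,300). Next I press down in small monitored steps.

```bash
python3 - <<'E'
from bench import arm
from h import *
f0=arm.observe()["wrist_force"].copy()
z=.103; arm.movel([*S,z],vel=.05)
zc=None
while z>.0865:
    z-=.001; arm.movel([*S,z],vel=.03); o=arm.observe(); f=(o["wrist_force"]-f0)[2]
    print(round(z,4),o["eef_pos"][2].round(4),f.round(2))
    if f>11 : break
arm.sleep(.1);o=arm.observe();print(o["eef_pos"].round(4),(o["wrist_force"]-f0).round(2))
arm.movel([*S,.12],vel=.06);o=arm.observe();print(o["time_s"],(o["wrist_force"]-f0).round(2))
c=arm.capture("side");crop(c,240,190,90,85,7,"pics/post.png")
E
```

```text
0.102 0.1021 0.35
0.101 0.101 -0.25
0.1 0.0999 -0.26
0.099 0.0992 1.47
0.098 0.0984 3.24
0.097 0.0976 6.64
0.096 0.0966 6.28
0.095 0.0961 10.21
0.094 0.0952 10.56
0.093 0.0933 3.87
0.092 0.0926 6.97
0.091 0.0917 9.36
0.09 0.0909 10.75
0.089 0.09 10.95
0.088 0.0895 14.45
[ 0.5225 -0.1759  0.0895] [-4.58  2.51 14.44]
11.0083 [ 0.02 -0.44  0.4 ]
```

View pics/post.png

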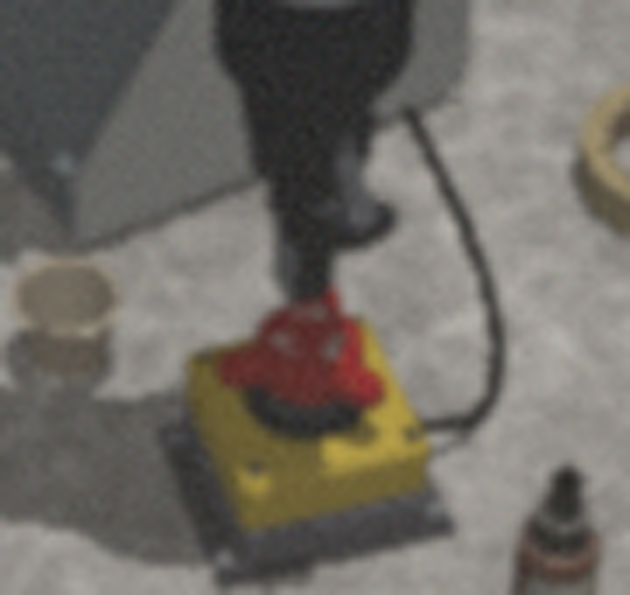

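The head now sits lower on the collar: its lower edge is near y=392 in this crop, against about y=380 before. Next is the shield.

```bash
cat > shieldpath.py <<'E'
from h import *
HW=.011
def s2(q,x,z):return np.array([x*np.cos(q)+z*np.sin(q),-x*np.sin(q)+z*np.cos(q)])
def tip(q):
    c=s2(q,-.078,-.091);o=s2(q,-.107,-.091);h=s2(q,-.007,.005)
    # choose centre x so that it's on tab as far in as possible, clear of shield face
    off=.015-.014*min(1,q/.8)
    x=c[0]-off
    xs=np.linspace(x-HW,x+HW,45);prof=np.where(xs<c[0],np.where(xs<o[0]-1e-9,-9,c[1]+(xs-c[0])*(o[1]-c[1])/(o[0]-c[0])),-9)
    z=prof.max(); fx=x+HW
    face=c[1]+(fx-c[0])*(h[1]-c[1])/(h[0]-c[0]) if fx>c[0] else -9
    return x,z,z-face
if __name__=="__main__":
    for q in np.linspace(.9,0,10): print(round(q,2),np.round(tip(q),4))
E
python3 shieldpath.py
python3 - <<'E'
from h import *
from bench import arm
R0=rotx(HYAW+np.pi)
arm.movel([S[0],S[1],.30],vel=.3)
arm.movep([HX-.118,HY,.30],R0)
o=arm.observe();print(o["time_s"],o["eef_pos"],o["joint_positions"].round(2))
c=arm.capture("side");crop(c,200,110,110,150,4,"pics/a.png");b=c
d=arm.capture("top");crop(d,195,100,160,120,5,"pics/sht.png")
s=pickle.load(open("side0.pkl","rb"))
crop(c,260,220,50,55,8,"pics/a2.png");crop(s,260,220,50,55,8,"pics/b2.png")
cv2.imwrite("pics/latch.png",np.hstack([cv2.imread("pics/b2.png"),cv2.imread("pics/a2.png")]))
E
```

```text
0.9 [-0.1208  0.0197  0.0148]
0.8 [-0.1206  0.0049  0.011 ]
0.7 [-0.121  -0.0078  0.0096]
0.6 [-0.1203 -0.0205  0.0083]
0.5 [-0.1183 -0.033   0.0072]
0.4 [-0.1153 -0.0454  0.0063]
0.3 [-0.1112 -0.0575  0.0055]
0.2 [-0.106  -0.0691  8.9309]
0.1 [-0.0999 -0.0803  8.9197]
0.0 [-0.093 -0.091  8.909]
12.8333 [0.49648394 0.08507801 0.29926688] [-1.63  0.14  1.5   1.9  -0.15  1.24  1.5 ]
```

View pics/latch.png

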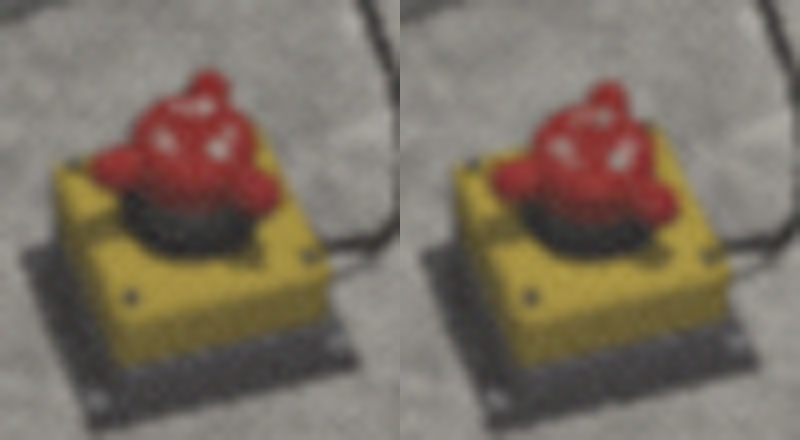

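View pics/a.png

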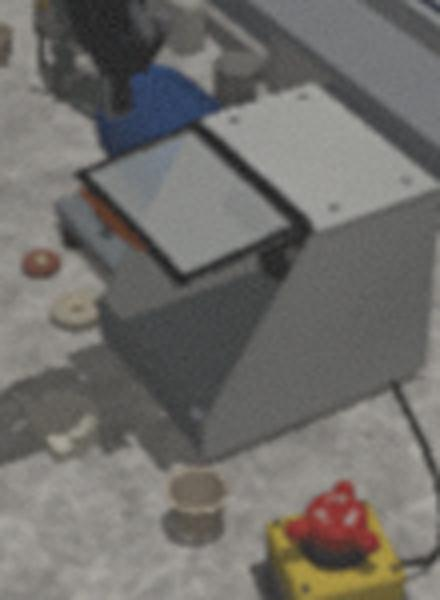

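View pics/sht.png

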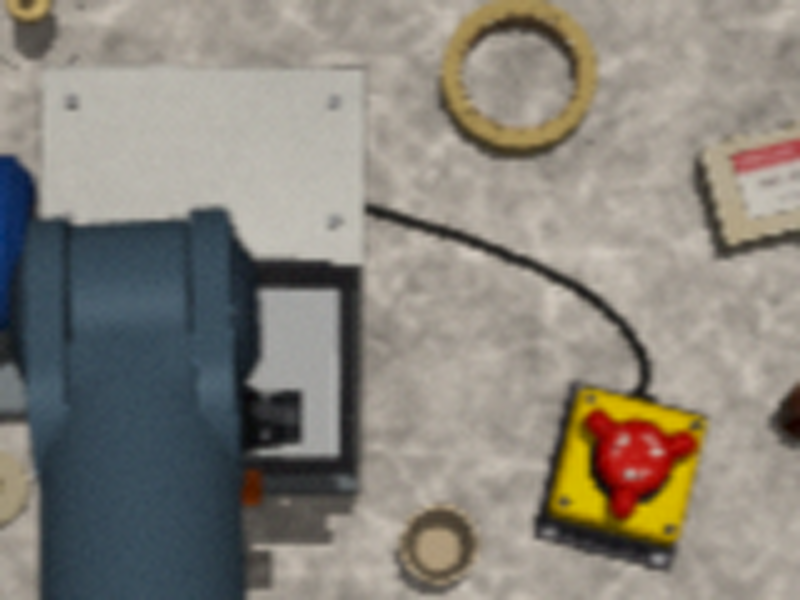

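The stop is latched: its head sits visibly lower than in the first picture. Joint 3 is close to its limit, so I'll change the arm's posture before pushing the shield.

```bash
python3 - <<'E'
from h import *
from shieldpath import tip
from bench import arm
R0=rotx(HYAW+np.pi)
arm.movej([-.75,.03,.52,1.90,-.04,1.21,1.36])
o=arm.observe();print(o["time_s"],o["eef_pos"],o["ee_rot"][:,2].round(3))
arm.movel([HX-.120,HY,.25],vel=.15,rot=R0)
o=arm.observe();print(o["time_s"],o["eef_pos"],o["joint_positions"].round(2))
arm.sleep(.1);f0=arm.observe()["wrist_force"].copy()
hc,hs=np.cos(HYAW),np.sin(HYAW)
qs=list(np.arange(.98,0,-.035))+[0.0]
for i,q in enumerate(qs):
    x,z,_=tip(q); 
    arm.movel([HX+x*hc,HY+x*hs,.2+z],vel=.06); o=arm.observe();f=o["wrist_force"]-f0
    print(round(q,3),(o["eef_pos"]-[HX,HY,.2]).round(4)[[0,2]],f.round(1))
    if np.linalg.norm(f)>12: print("STOP");break
print(o["time_s"],o["joint_positions"].round(2))
c=arm.capture("side");crop(c,200,110,110,110,5,"pics/a.png")
E
```

```text
13.8667 [0.49328533 0.08701149 0.29209391] [ 0.     0.023 -1.   ]
14.3 [0.49458226 0.08664168 0.2495402 ] [-0.75  0.08  0.52  1.95 -0.04  1.13  1.37]
0.98 [-0.1204  0.0314] [ 1.  -0.7 -1. ]
0.945 [-0.1207  0.0262] [-0.3 -0.1 -1.6]
0.91 [-0.1211  0.0207] [-0.1 -0.4 -1.3]
0.875 [-0.1212  0.0155] [-0.   0.  -1.7]
0.84 [-0.1207  0.0106] [ 0.6  0.2 -1.9]
0.805 [-0.1199  0.0057] [ 2.5  0.  -1.6]
0.77 [-0.1201  0.0013] [ 3.9  0.7 -1. ]
0.735 [-0.1203 -0.0032] [ 3.9 -0.3 -1.3]
0.7 [-0.1204 -0.0078] [ 5.4 -0.4  0. ]
0.665 [-0.1204 -0.0125] [5.  0.5 0.4]
0.63 [-0.1201 -0.017 ] [ 5.3 -0.1  0.7]
0.595 [-0.1198 -0.0216] [ 5.  -0.2  0.8]
0.56 [-0.1192 -0.0262] [ 5.4 -0.1  0.6]
0.525 [-0.1186 -0.0307] [ 5.6 -0.5  1.1]
0.49 [-0.1178 -0.0352] [ 4.9 -0.3  1.9]
0.455 [-0.1169 -0.0395] [6.  0.1 0.5]
0.42 [-0.1159 -0.0438] [ 4.4 -0.5  1.9]
0.385 [-0.1148 -0.048 ] [4.1 0.6 1.4]
0.35 [-0.1136 -0.0521] [ 4.2 -1.1  0.7]
0.315 [-0.1124 -0.0563] [2.7 0.4 0.8]
0.28 [-0.1109 -0.0604] [ 2.5 -0.3  0.6]
0.245 [-0.1092 -0.0645] [3.3 0.  0.5]
0.21 [-0.1073 -0.0686] [ 1.9 -0.2  0.5]
0.175 [-0.1053 -0.0726] [ 1.3 -1.1 -1. ]
0.14 [-0.1032 -0.0765] [ 0.3 -0.4 -1.4]
0.105 [-0.1008 -0.0803] [-0.1 -1.4 -0.7]
0.07 [-0.0982 -0.084 ] [ 0.1 -0.8 -1.7]
0.035 [-0.0956 -0.0877] [-0.5 -0.2 -0.9]
0.0 [-0.0928 -0.0912] [ 0.6  0.3 -0.9]
21.85 [-0.67  0.33  0.49  2.01 -0.21  0.85  1.52]
```

View pics/a.png

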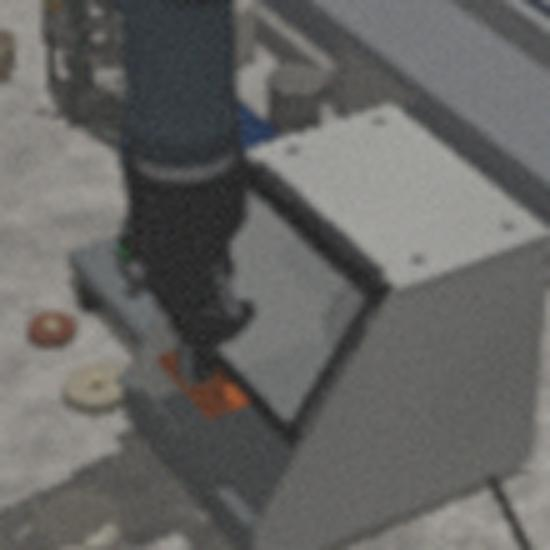

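```bash
python3 - <<'E'
from h import *
from bench import arm
o=arm.observe();f0=np.array([0,0,0.])
x=HX-.0935;z=.109;last=o["wrist_force"][2];b=last
while z>.096:
    z-=.001;arm.movel([x,HY,z],vel=.03);o=arm.observe();f=o["wrist_force"]
    print(round(z,3),o["eef_pos"].round(4),f.round(1))
    if f[2]-b>7 or abs(f[0])>10:break
c=arm.capture("side");crop(c,200,110,110,110,5,"pics/a.png");print(o["time_s"])
E
```

```text
0.108 [0.5221 0.0859 0.1085] [ 0.8 -1.9  2.8]
0.107 [0.5226 0.086  0.108 ] [ 0.7 -1.2  6.2]
0.106 [0.523  0.086  0.1075] [-0.8 -2.9  9.3]
22.65
```

View pics/a.png

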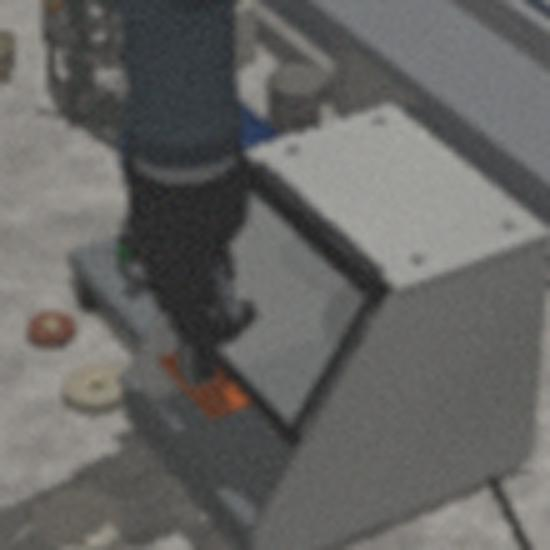

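The shield is at its stop: the tab is at z=0.108 and the force rises stiffly. Next is the twist.

```bash
cat > tw.py <<'E'
from h import *
def pose(th,tang,rad,z):
    phi=YAW+np.pi-th; r=np.array([np.cos(phi),np.sin(phi)]);t=np.array([np.sin(phi),-np.cos(phi)])
    return [*(S+r*rad+t*tang),z],rotx(phi)
E
python3 - <<'E'
from tw import *
from bench import arm
arm.movel([HX-.112,HY,.20],vel=.12)
arm.movel([HX-.13,HY,.30],vel=.3)
p,R=pose(0,-.034,.036,.25);arm.movep(p,R)
p,R=pose(0,-.034,.036,.12);arm.movel(p,vel=.2)
o=arm.observe();print(o["time_s"],o["eef_pos"],o["joint_positions"].round(2))
c=arm.capture("side");crop(c,200,110,140,160,4,"pics/a.png")
d=arm.capture("top");crop(d,185,120,180,100,4,"pics/b.png")
E
```

```text
26.0667 [ 0.48047093 -0.20021481  0.12089256] [-0.37  0.35  0.8   2.03 -0.33  0.88  1.95]
```

View pics/a.png

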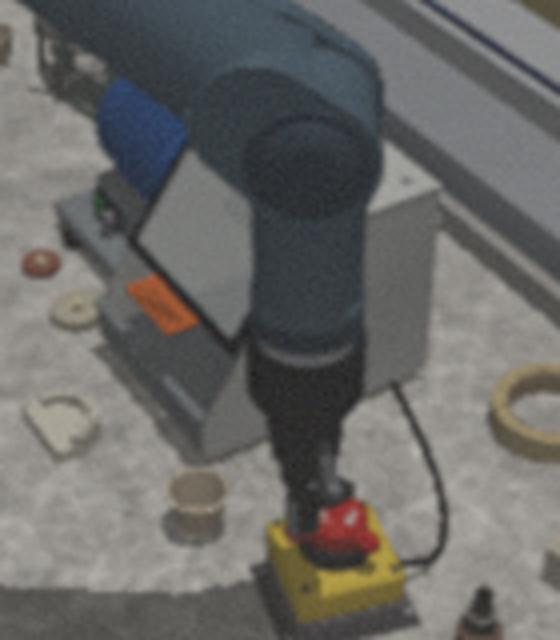

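View pics/b.png

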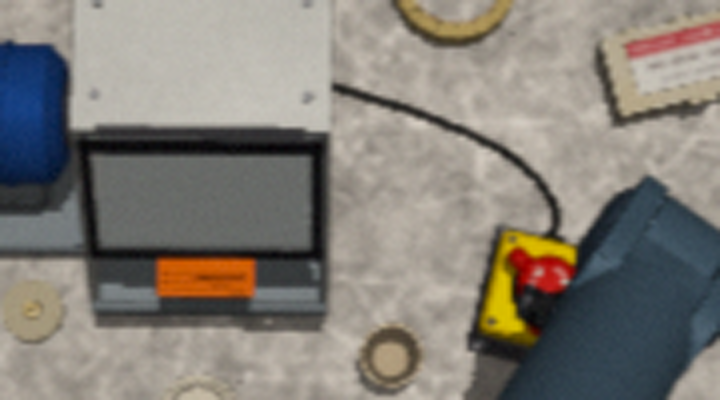

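The shield is down, with the orange tab level at (205,278) in the top crop. The finger hangs beside the lobe. Now I lower it, touch the lobe and turn.

```bash
python3 - <<'E'
from tw import *
from bench import arm
arm.sleep(.1);f0=arm.observe()["wrist_force"].copy()
p,R=pose(0,-.034,.036,.069);arm.movel(p,vel=.08,rot=R)
o=arm.observe();print((o["wrist_force"]-f0).round(1))
if np.linalg.norm(o["wrist_force"]-f0)>5: raise SystemExit("touch")
d=-.034
t=np.array([np.sin(YAW+np.pi),-np.cos(YAW+np.pi)])
while d<-.012:
    d+=.0015;p,R=pose(0,d,.036,.069);arm.movel(p,vel=.03);o=arm.observe();f=o["wrist_force"]-f0
    print(round(d,4),f.round(1),(f[:2]@t).round(1))
    if f[:2]@t<-1.8:break
print(o["time_s"],o["joint_positions"].round(2));open("d.txt","w").write(str(d))
c=arm.capture("side");crop(c,240,190,90,85,7,"pics/a.png")
E
```

```text
[0.4 0.2 0.3]
-0.0325 [ 0.2 -0.3  0.3] -0.3
-0.031 [ 1.1 -0.1  0.8] 0.1
-0.0295 [-0.4  0.3  0.8] 0.2
-0.028 [0.2 0.  0.9] 0.1
-0.0265 [0.5 0.9 0.3] 1.0
-0.025 [ 0.2 -0.6  1.2] -0.5
-0.0235 [0.1 0.5 1. ] 0.5
-0.022 [ 1.1 -0.4  0.4] -0.1
-0.0205 [-0.1 -0.9  1.1] -0.9
-0.019 [ 0.4 -0.4  1. ] -0.3
-0.0175 [-0.2 -1.4  1.4] -1.4
-0.016 [-1.4 -2.   1.6] -2.3
30.0583 [-0.34  0.44  0.73  2.07 -0.41  0.79  1.98]
```

View pics/a.png

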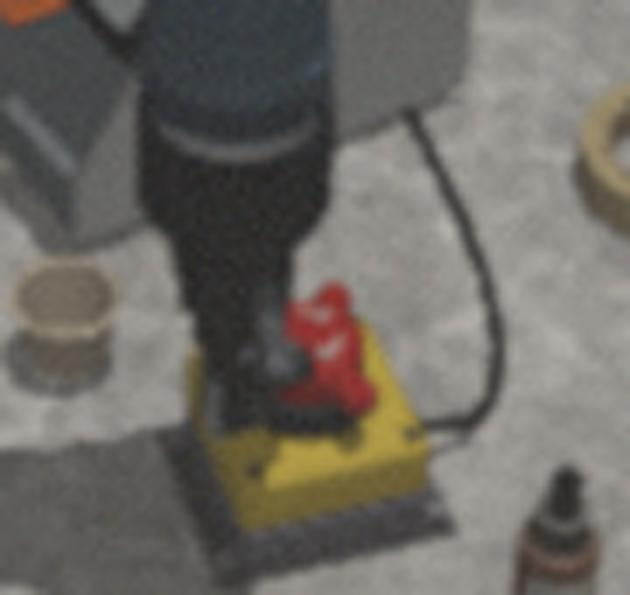

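```bash
python3 - <<'E'
from tw import *
from bench import arm
d=-.0165
for th in np.arange(.05,.56,.05):
    p,R=pose(th,d,.036,.069);arm.movel(p,vel=.04,rot=R);o=arm.observe();f=o["wrist_force"]
    phi=YAW+np.pi-th;t=np.array([np.sin(phi),-np.cos(phi)]);r=np.array([np.cos(phi),np.sin(phi)])
    print(th.round(2),o["eef_pos"].round(4),"tan",(f[:2]@t).round(1),"rad",(f[:2]@r).round(1),"z",f[2].round(1))
    if np.linalg.norm(f)>14:print("STOP");break
print(o["time_s"],o["joint_positions"].round(2))
c=arm.capture("side");crop(c,240,190,90,85,7,"pics/a.png")
E
```

```text
0.05 [ 0.4828 -0.181   0.0688] tan -1.4 rad 2.0 z -0.0
0.1 [ 0.4831 -0.1789  0.0689] tan -0.8 rad 1.8 z 0.2
0.15 [ 0.4832 -0.1773  0.0691] tan -2.2 rad -0.2 z -0.3
0.2 [ 0.4831 -0.1754  0.0691] tan -2.2 rad 1.0 z -0.1
0.25 [ 0.4831 -0.1734  0.0691] tan -0.8 rad -0.2 z -0.1
0.3 [ 0.4831 -0.1717  0.0691] tan -1.8 rad -0.9 z -0.4
0.35 [ 0.4834 -0.1694  0.0691] tan 0.0 rad 0.5 z 0.4
0.4 [ 0.4832 -0.1676  0.0689] tan -1.1 rad -0.3 z 0.6
0.45 [ 0.4836 -0.1657  0.0689] tan -2.2 rad -0.6 z 0.1
0.5 [ 0.4841 -0.1638  0.0689] tan -1.6 rad 0.2 z -0.4
0.55 [ 0.4848 -0.1619  0.0689] tan -2.0 rad 0.2 z -0.0
32.8583 [-0.49  0.48  0.87  2.08 -0.51  0.8   1.47]
```

View pics/a.png

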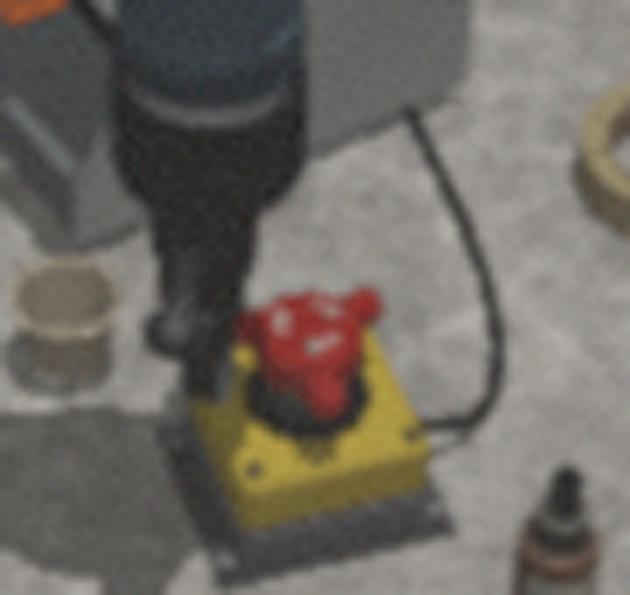

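The head has turned with the finger, at about 2 N. I continue in finer steps.

```bash
python3 - <<'E'
from tw import *
from bench import arm
d=-.0165
for th in np.arange(.58,.701,.03):
    p,R=pose(th,d,.036,.069);arm.movel(p,vel=.04,rot=R);o=arm.observe();f=o["wrist_force"]
    phi=YAW+np.pi-th;t=np.array([np.sin(phi),-np.cos(phi)]);r=np.array([np.cos(phi),np.sin(phi)])
    print(th.round(2),"tan",(f[:2]@t).round(1),"rad",(f[:2]@r).round(1),"z",f[2].round(1))
    if f[:2]@t<-7:print("STOP");break
print(o["time_s"])
c=arm.capture("side");crop(c,240,190,90,85,7,"pics/a.png")
E
```

```text
0.58 tan -2.3 rad 0.7 z 0.2
0.61 tan -1.4 rad 1.1 z 0.1
0.64 tan -2.5 rad 0.8 z 1.1
0.67 tan -2.2 rad 2.8 z -0.1
0.7 tan -4.2 rad 2.1 z 1.3
34.1583
```

View pics/a.png

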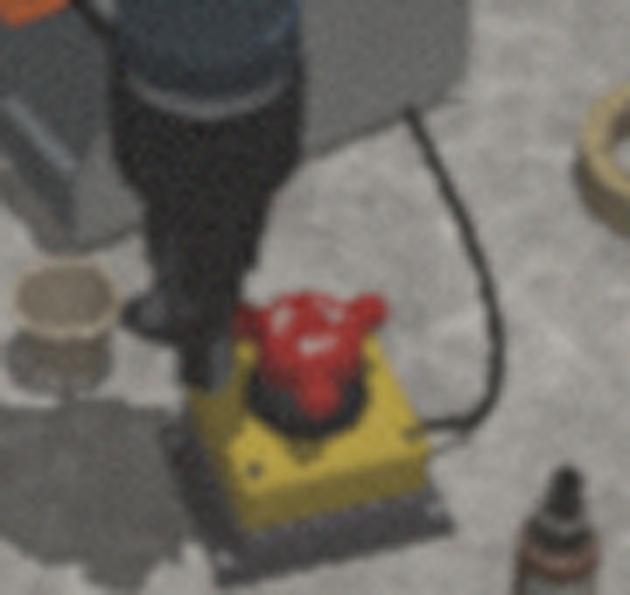

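The hub top is near y=293 in this crop, which matches the released height, since latched would be about y=302. I'll back off and check.

```bash
python3 - <<'E'
from tw import *
from bench import arm
for th in np.arange(.6,-.11,-.1):
    p,R=pose(th,-.0165,.036,.069);arm.movel(p,vel=.08,rot=R)
    f=arm.observe()["wrist_force"]
    if np.linalg.norm(f)>6: print(th,f)
p,R=pose(-.1,-.03,.040,.069);arm.movel(p,vel=.08,rot=R)
p[2]=.30;arm.movel(p,vel=.25);arm.movel([.42,-.30,.33],vel=.3)
arm.sleep(.3)
c=arm.capture("side");o=arm.observe();print(o["time_s"],o["wrist_force"].round(1))
s=pickle.load(open("side0.pkl","rb"))
crop(c,260,220,50,55,8,"pics/a2.png");crop(s,260,220,50,55,8,"pics/b2.png")
cv2.imwrite("pics/rel.png",np.hstack([cv2.imread("pics/b2.png"),cv2.imread("pics/a2.png")]))
cv2.imwrite("pics/fin.png",cv2.resize(c["frame"][:,:,::-1],(800,600)))
t=arm.capture("top");cv2.imwrite("pics/fint.png",cv2.resize(t["frame"][:,:,::-1],(800,600)))
E
```

```text
38.5083 [ 0.2 -0.1 -0. ]
```

View pics/rel.png

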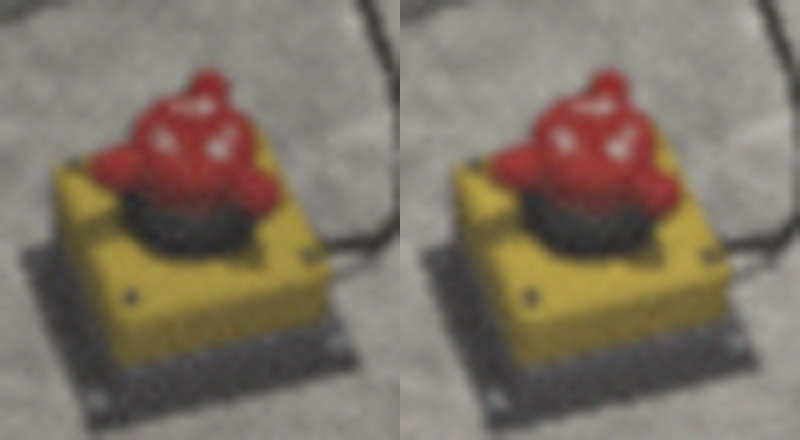

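View pics/fin.png

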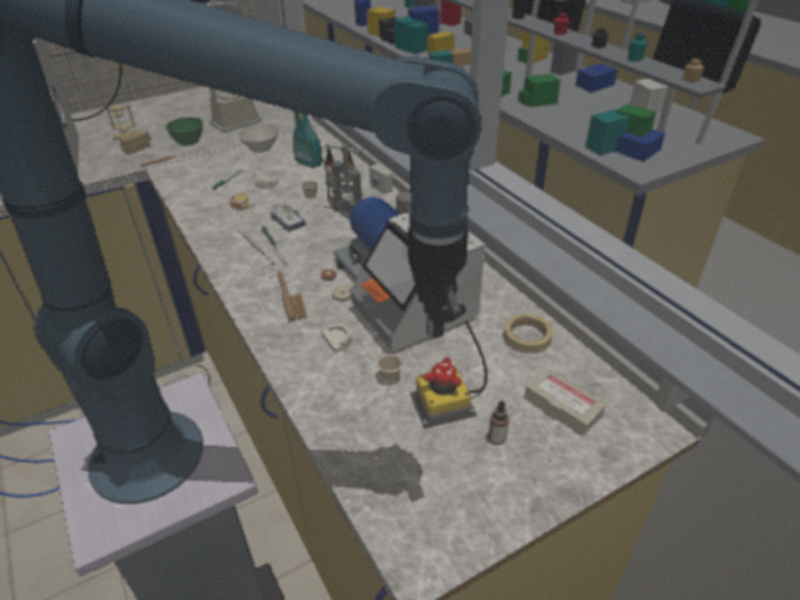

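View pics/fint.png

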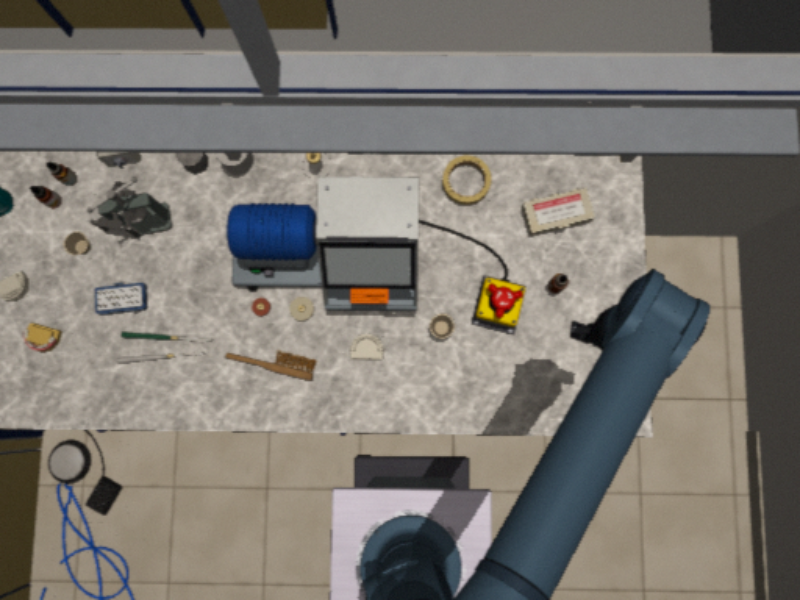

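The stop is back out and unturned, matching the first picture, and the loose objects haven't moved. One last check on the shield angle, by comparing the tab corners with the model.

```bash
python3 - <<'E'
from bench import arm
from h import *
t=arm.capture("top")
im=t["frame"].astype(int);m=(im[:,:,0]>150)&(im[:,:,1]<120)&(im[:,:,2]<60);m[:,290:]=0
ys,xs=np.nonzero(m);print("orange",xs.min(),xs.max(),ys.min(),ys.max())
for q in(0,.03,.06,.1):
    P=[[HX+x*np.cos(q)-.091*np.sin(q),HY+y,.2-x*np.sin(q)-.091*np.cos(q)] for x in(-.107,-.078) for y in(.037,-.037)]
    print(q,proj(t,P).round(1).tolist())
t0=pickle.load(open("top0.pkl","rb"))["frame"].astype(int)
P0=[(-.5,0)]
d=np.abs(im-t0).sum(2)>90; print("changed loose px", {k:int(d[b:c,a:e].sum()) for k,(a,e,b,c) in dict(cast=(220,250,212,232),brush=(140,205,220,246),discs=(155,205,186,206),cruc=(272,294,200,220),bottle=(345,368,172,190)).items()})
E
```

```text
orange 224 248 185 193
0 [[224.0, 193.8], [248.4, 194.0], [224.2, 184.4], [248.5, 184.6]]
0.03 [[223.9, 194.5], [248.3, 194.7], [224.1, 185.1], [248.5, 185.3]]
0.06 [[223.8, 195.2], [248.3, 195.4], [224.0, 185.8], [248.4, 186.0]]
0.1 [[223.6, 196.1], [248.2, 196.3], [223.9, 186.7], [248.4, 187.0]]
changed loose px {'cast': 85, 'brush': 0, 'discs': 21, 'cruc': 0, 'bottle': 0}
```

```bash
python3 -c "
from bench import arm
arm.finish_job()"
```

```text
the job is handed in; nothing more can be done
```

I did all three steps in the order asked, with shut fingertips only, and handed the job in at about 39 s of the 72 s allowed.

- **Emergency stop pressed:** I pushed it down with at most about 14 N. After I let go, the picture showed the head staying down, so it had latched.
- **Splash shield:** I pushed it down by the orange tab with about 6 N, and about 9 N at the bottom, where the force rose sharply. The tab's pixel position matches the model at angle 0.
- **Stop released:** I turned one lobe clockwise to about 0.7 rad with 2 to 4 N, then backed off and took the hand away. The last picture shows the head fully out and unturned, matching the first one.

The hand ended clear of everything, with the wrist force near zero.

**Loose things:** The brush, crucible and bottle are unchanged in the pictures. The comparison did flag changed pixels around the cast and the two discs. They look to be in the same places, so I put this down to the raised shield's shadow having gone, but I did not check it further.

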